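Park the burnishing wheel with its seam on top

ROBOT

A 6-joint arm with a two-finger parallel gripper is mounted at the origin on the work surface. World frame = base frame: x ahead of the robot, y to its left, z up, the work surface at z = 0. Lengths are in m, angles in degrees, forces in N, time in s.
With the tool pointing down it reaches from about 0.4 to 0.825 m from the base axis. Payload 7 kg.
Tool frame: the origin (TCP) lies on the centre line of the jaws, within the pads' length; the fingertips stand 19 mm ahead of it and the grasp point (between the pads) is the TCP (r.tip_extent is the distance from the TCP to the fingertips, in m); z points along the fingers, y is the line along which they close (so a half turn about z gives the same grasp; the last joint's range is limited). The gripper opens to 88 mm and grips with 3 to 60 N. Pads are 19 mm wide; open, the fingers measure 130 mm over their backs; the gripper's body (78 mm by 193 mm) begins 47 mm behind the grasp point.
Start: joints at [87.21, 20.546, 0.682, 0, -70.136, -16.507], TCP at [0.223, 0.637, 0.246] pointing down, gripper open.
Joint ranges: [-176.03, 176.03], [-82.01, 121.73], [-58.28, 71.71], [-173.87, 95.51], [-174.79, -0.11], [-173.66, 173.66]. Speed limits (degrees/s): [136.94, 136.94, 172.46, 180, 180, 180].

INTERFACE

Orientations are given as [roll, pitch, yaw] about the fixed x, y, z axes, in that order (R = Rz(yaw) Ry(pitch) Rx(roll)).
In Python, from plant import r gives the robot as it stands. The module is installed in compiled form; this text tells all that it offers.
- The arm moves only by the tool jog_arm, never from a script. Its argument "deltas" is a list that holds one entry, the list of rows, each a list of 5 numbers: the opening, from -1 (shut) to 1 (fully open), then the shift along the world's x, y, z in cm, then the turn about the world's z in rad. In form: [[[claw, dx, dy, dz, turn], ...]]. A call has 1 to 8 rows; each row shifts and turns the commanded pose from where the row before left it; what a row does not reach is not made up. A row lasts 1/8 s, in which the tool goes at most 62.5 mm and 10.7 degrees, less where a joint would pass 70% of its speed; a pose out of reach is approached as far as the arm can. A call with a gripper value outside its range is refused whole. The fingers move at their own pace and stop on an object; "force" is the grip in N (left out, the last holds). Time passes only in rows, so rows that do not move let the fingers close. It gives the time, the measured TCP pose, the force, the opening and the grip force at its end, in the units of the state.
- r.get_state(): the state, without advancing time (a new reading comes with each control period).
- r.capture(name): name is "scene" or "side" or "wrist"; returns the picture (384x512x3 uint8, blue, green, red); there is no depth.
- r.camera_info(name): a dict with "fx", "fy", "cx", "cy" (pixels), "k1" (the pictures are not rectified: a ray, as slopes to the right and down, at radius r is drawn at 1 + k1 r^2 times it, then the intrinsics apply), "view" (4x4, takes a point from world to camera coordinates). Camera axes: x right, y up, looking along -z (the intrinsics and any distortion apply to the point x, -y, -z); pixel columns grow to the right and rows downward; lengths in m; the calibration is good to about 2 mm. A picture is of the moment at which its call begins: read the wrist's pose just before it. camera_info takes no time and is no camera call; for the wrist camera it gives the pose at the moment of the call.
- r.close_job(): hands the job in; it is judged then, once.
The state is a dict: "time_s": time; "joints": joint angles; "qd": joint speeds; "joint_torque": joint torques, N m; "tcp_pos": TCP position; "eef_rot": TCP orientation; "contact_force": force on the tool from outside, world axes, zero at the start; "moment": the same for the moment, N m; "gripper_width": finger opening in m; "gripper_force": force on a finger pad.
Only numpy, scipy, OpenCV 4.12 (cv2) and the standard library are available. Lean on these libraries where they do the work, as an engineer would, in place of code of your own. Each camera call takes 0.05 s, during which the arm holds its last target. There are 200 camera calls.

TASK

The red seam on the cork burnishing wheel is out of sight inside the stand: stroke the rim round with your fingertips, pressing only lightly because the axle is delicately sprung, until the red seam stands at the top, level with the two brass pointers. Let the wheel come to rest, then gently swing the steel brake arm down until its felt pad bears on the rim, and leave the wheel parked so, hands off. Leave the magnifier, wrench, burnisher and reed pan where they are.

Things in the scene. Friction and masses are not known exactly. Their poses are not given: they have to be found in the camera images.
- stand: Dark wooden wheel stand fixed to the bench, 210 x 105 mm. Origin on the bench under the wheel's centre; x along the slot (way the rim's top travels), y along the axle, z up. Two round cheeks of radius 67 mm about the axle, 32 to 44 mm either side of the middle, rise 7 mm above the rim; between them a 64 mm wide slot bares the upper rim. The slot's end walls are 85 mm high.
- stand_top (a point): Point on the mid-plane over the axle, 145 mm above the bench, between the two brass pointers on the cheeks (12 mm long in x, tops 159 mm up): where the red seam should stand. Axes as the stand.
- stand_axle (a point): Axle centre at rest, 85 mm above the bench. The axle is sprung downward: about 4 N per mm, bottoming after 7 mm. Fingers pressing the wheel with more than 14 N damage it; 2 to 8 N is enough to turn it (cork on fingertip: friction about 1).
- wheel (a joint): Cork wheel's angle (rad, endless): 0 or a full turn = red seam at the top; grows as the rim's top moves to the stand's +x. Starts at 1.9 to 4.4, seam hidden below. 60 mm wide, 0.6 kg. Rim worn out of true: radius 57 to 63 mm round the turn, 60 at the seam, elsewhere not told, so its height changes as it turns. Bearing drag 0.035 Nm (0.6 N at the rim) soon stops it.
- wheel_mark (a point): The middle of the red seam, a 6 mm wide stripe straight across the rim, 60 mm from the axle; z points radially outward, y along the axle. Dark thin lines lie every 45 degrees round the rim.
- brake (a joint): Brake arm's angle (rad): 0 = open, nearly upright (leaning 5 degrees toward the wheel); starts at 0 to 0.12; grows as it swings toward the stand's -x and down. Its pad meets the rim at about 0.75; stop at 0.86. Friction 0.25 Nm (about 4 N at the press point) keeps it where it is left, the pad still bearing on the rim. Never press it with more than 25 N.
- brake_hinge (a point): Pivot of the brake arm, 81 mm toward +x of the axle line and 96 mm above the bench, on the mid-plane.
- brake_press (a point): Press point on the outer (+x, later upper) flat face of the dark steel brake arm, 68 mm along the arm from its pivot (the face lies 17 mm outside the pivot line) and 10 mm short of its free end; the arm is 20 mm wide (y) and 10 mm thick. Pushing here toward the stand's -x, then downward along an arc about the hinge, closes the brake.
- magnifier: Glass magnifier on a brass stand, 68 mm foot, 150 mm tall, loose. Origin under its foot. Leave alone.
- reed_wrench: Red plastic reed wrench, 130 mm, lying loose on the bench. Leave alone.
- burnisher: Flat steel burnisher with a wooden grip, 170 mm, lying loose. Leave alone.
- reed_pan: Cracked mahogany hexagonal reed pan, 170 mm across, 22 mm thick, loose. Leave alone.
Things that resemble listed ones, but are neither listed nor needed, are in the scene too. Of the things that look like the stand, the larger one is meant.

How it is judged:
By the outcome, as a careful person would: the job done as asked, in the order asked, and still so for the second after the job is handed in, with the robot touching nothing.
It also fails if it takes over 72 s, if anything falls off the work surface, if the arm or the gripper's body presses on something with over 40 N, if the wrist force passes 120 N, or if a joint passes its speed limit or range.

## Working session

There is one attempt and no reset: what is moved stays moved. The work goes in short steps, Python scripts to look and compute and a tool call to move; the robot and the scene stay as the last step left them, time stands still between calls to the robot, and variables do not carry over. Pictures are saved under pics/ and viewed, at most 10 in all, crops included, and the job is handed in when it is done.

Besides the shell and the picture viewer there is one more tool, called in YAML: its name, and indented under it one key for each argument. jog_arm: Moves the arm, as the interface text tells. Its arguments: {"type":"object","properties":{"deltas":{"type":"array"},"force":{"type":"number"}},"required":["deltas"]}

```bash
mkdir -p pics; cat > h.py <<'E'
import numpy as np, cv2
from plant import r
def proj(n,P,ci=None):
    c=ci or r.camera_info(n); P=np.atleast_2d(P); V=np.array(c["view"])
    q=(V[:3,:3]@P.T).T+V[:3,3]; x=q[:,0]/-q[:,2]; y=-q[:,1]/-q[:,2]
    s=1+c["k1"]*(x*x+y*y)
    return np.c_[c["fx"]*x*s+c["cx"],c["fy"]*y*s+c["cy"]]
def ray(n,uv,ci=None):
    c=ci or r.camera_info(n); V=np.array(c["view"])
    d=np.array([(uv[0]-c["cx"])/c["fx"],(uv[1]-c["cy"])/c["fy"]]); u=d.copy()
    for _ in range(20): u=d/(1+c["k1"]*(u@u))
    R=V[:3,:3]; o=-R.T@V[:3,3]; return o,R.T@np.array([u[0],-u[1],-1])
def onz(n,uv,z,ci=None):
    o,d=ray(n,uv,ci); return o+d*(z-o[2])/d[2]
E
python3 - <<'E'
from h import *
print(r.get_state())
a=r.capture("scene");b=r.capture("side")
cv2.imwrite("pics/scene.png",cv2.resize(a,(800,600)));cv2.imwrite("pics/side.png",cv2.resize(b,(800,600)))
cv2.imwrite("pics/s0.png",a);cv2.imwrite("pics/d0.png",b)
for n in("scene","side","wrist"):
    print(n,r.camera_info(n)["fx"],ray(n,(256,192)))
E
```

```text
{'time_s': 0.0, 'joints': array([ 8.72100500e+01,  2.05918556e+01,  6.33786854e-01, -2.06150048e-02,
       -7.01342515e+01, -1.65073861e+01]), 'qd': array([-0.01927877,  0.02213765, -0.01344813, -0.02430599, -0.07069193,
        0.00376774]), 'joint_torque': array([-4.70285122e-04, -5.82717669e+01,  2.93054473e+01,  6.99723065e+00,
        6.97717478e-03, -1.59897422e-04]), 'tcp_pos': array([0.22293124, 0.63664678, 0.24461644]), 'eef_rot': array([ 1.79905978e+02, -7.65384192e-03, -1.93043508e+01]), 'contact_force': array([-0.31181544,  0.27219934,  1.10871854]), 'moment': array([ 0.01828802,  0.04689695, -0.00799228]), 'gripper_force': 0.0, 'gripper_width': 0.08756195544819644}
scene 407.76396386269823 (array([0.89210639, 0.4058639 , 0.89702793]), array([-0.48539662, -0.28885143, -0.82542494]))
side 367.2698210943234 (array([ 0.44044378, -0.45209069,  0.80304184]), array([ 0.02600399,  0.63168168, -0.77510766]))
wrist 277.20900674477934 (array([0.29332831, 0.61088099, 0.38381033]), array([-0.25592405,  0.08456394, -0.96301388]))
```

View pics/scene.png

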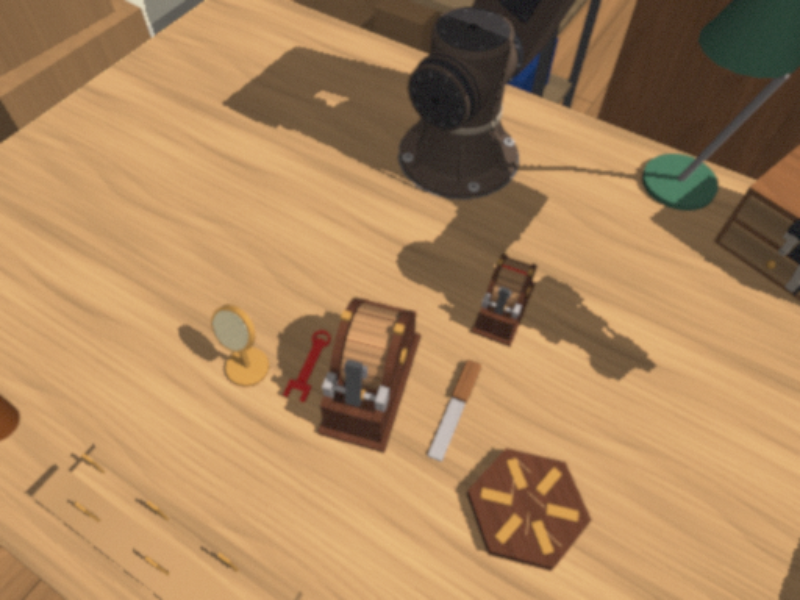

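View pics/side.png

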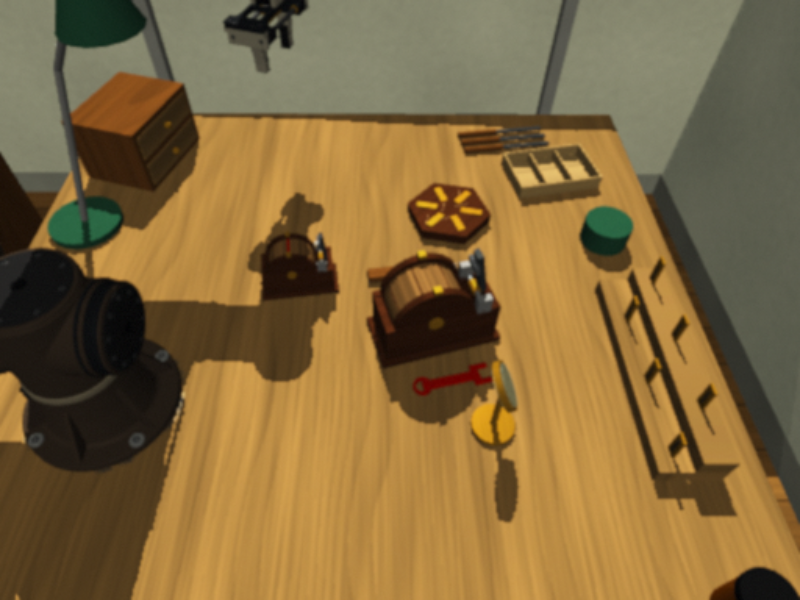

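The scene picture shows the large stand at about (370,370)/800 with the brake arm toward the camera. The small decoy is at (505,300). In the side view the large stand is at (435,305). I'll enlarge both.

```bash
python3 - <<'E'
from h import *
a=cv2.imread("pics/s0.png")[185:290,200:272];b=cv2.imread("pics/d0.png")[155:233,230:322]
a=cv2.resize(a,None,fx=5.5,fy=5.5,interpolation=2);b=cv2.resize(b,None,fx=4.2,fy=4.2,interpolation=2)
print(a.shape,b.shape)
c=np.zeros((600,800,3),np.uint8);c[:a.shape[0],:a.shape[1]]=a;c[:b.shape[0],400:400+b.shape[1]]=b
cv2.imwrite("pics/c1.png",c)
E
```

```text
(578, 396, 3) (328, 386, 3)
```

View pics/c1.png

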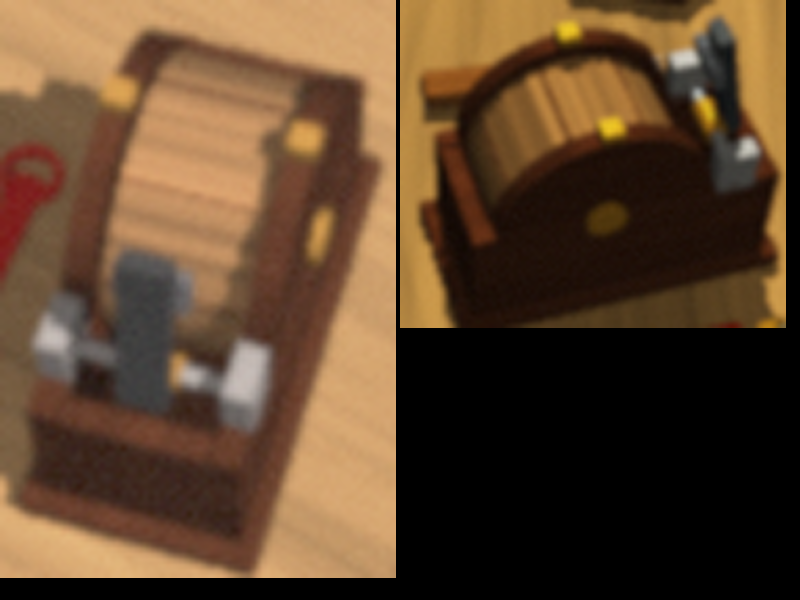

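The pointers are at (120,92) and (305,137) in the scene crop, and at (569,31) and (612,127) in the side crop. Base corners are at (20,503), (250,572) and (378,163). Next I fit the stand's pose.

```bash
python3 - <<'E'
from h import *
from scipy.optimize import least_squares
S=lambda u,v:(200+(u+.5)/5.5-.5,185+(v+.5)/5.5-.5)
D=lambda u,v:(230+(u-400+.5)/4.2-.5,155+(v+.5)/4.2-.5)
pt=[("scene",S(120,92),(0,-.038,.156)),("scene",S(305,137),(0,.038,.156)),("scene",S(250,574),(.105,.0525,0)),
("side",D(569,32),(0,.038,.156)),("side",D(612,127),(0,-.038,.156)),("scene",S(18,506),(.105,-.0525,0))]
def f(p,n=None):
    c,s=np.cos(p[2]),np.sin(p[2]);o=[]
    for n,uv,P in pt: o+=list(proj(n,[p[0]+c*P[0]-s*P[1],p[1]+s*P[0]+c*P[1],P[2]])[0]-uv)
    return o
q=least_squares(f,[.5,.2,.1]);print(q.x,np.degrees(q.x[2]));print(np.array(q.fun).reshape(-1,2).round(1))
x,y,t=q.x;c,s=np.cos(t),np.sin(t)
ex=np.array([c,s,0])
for b in(0,.06,.12):
  a=np.radians(5)+b; h=q.x[:2];
  H=np.array([x,y,0])+ex*.081+[0,0,.096]
  al=-np.sin(a)*ex+[0,0,np.cos(a)]; n=np.cos(a)*ex+[0,0,np.sin(a)]
  P=H+.068*al+.017*n; print(b,P, [ (proj(k,P)[0]).round(1) for k in("scene","side")])
print("seen: scene",S(143,262),"side",D(718,30))
w=r.get_state();print(proj("wrist",[x,y,.145]))
E
```

```text
[0.51137443 0.13425101 0.26519465] 15.194534402156219
[[-0.5  1.5]
 [-0.6  2.3]
 [ 1.4 -3.1]
 [ 1.7 -0.6]
 [ 1.4 -0.3]
 [ 1.  -3.5]]
0 [0.60016666 0.15836623 0.16522289] [array([223.1, 241.8]), array([313.1, 162.9])]
0.06 [0.59614177 0.15727311 0.16575845] [array([223.8, 239.9]), array([311.5, 163. ])]
0.12 [0.59209313 0.15617353 0.16604296] [array([224.5, 238.1]), array([309.9, 163.3])]
seen: scene (225.5909090909091, 232.22727272727272) side (305.3333333333333, 161.76190476190476)
[[ 32.65380124 438.12835624]]
```

jog_arm:
  deltas:
    - [[-1, 2.0, -3.6, 0.3, 0.043], [-1, 2.0, -3.6, 0.3, 0.043], [-1, 2.0, -3.6, 0.3, 0.043], [-1, 2.0, -3.6, 0.3, 0.043], [-1, 2.0, -3.6, 0.3, 0.043], [-1, 2.0, -3.6, 0.3, 0.043], [-1, 2.0, -3.6, 0.3, 0.043]]
  force: 20

```text
time_s: 0.98
tcp_pos: [0.3634, 0.3836, 0.2664]
eef_rot: [180.0, 0.0, -2.0]
contact_force: [0.7, -0.3, 0.1]
gripper_width: 0.0233
gripper_force: 0.0
```

jog_arm:
  deltas:
    - [[-1, 2.0, -3.6, 0, 0.043], [-1, 2.0, -3.6, 0, 0.043], [-1, 2.0, -3.6, 0, 0.043], [-1, 2.0, -3.6, 0, 0.043], [-1, 2.0, -3.6, 0, 0.043], [-1, 2.0, -3.6, 0, 0.043], [-1, 0, 0, 0, 0.043], [-1, 0, 0, 0, 0]]

```text
time_s: 1.98
tcp_pos: [0.483, 0.1685, 0.2662]
eef_rot: [180.0, 0.0, 15.1]
contact_force: [0.8, -0.5, -0.6]
gripper_width: 0.0003
gripper_force: 0.0
```

```bash
python3 - <<'E'
from h import *
s=r.get_state();print(s["time_s"],s["tcp_pos"],s["eef_rot"],s["gripper_width"],s["contact_force"],s["joints"])
import pickle
ci=r.camera_info("wrist");a=r.capture("wrist");pickle.dump(ci,open("ci1.pkl","wb"))
cv2.imwrite("pics/w1.png",cv2.resize(a,(800,600),interpolation=2))
E
```

```text
1.975 [0.48302629 0.16845689 0.26623924] [1.79992147e+02 3.85015647e-02 1.51105214e+01] 0.0003148099027971004 [ 0.79158868 -0.46050349 -0.64090208] [ 4.12390254e+01  4.24972798e+00 -1.77189511e+01 -1.06773380e-02
 -6.80693468e+01  6.38754897e+01]
```

View pics/w1.png

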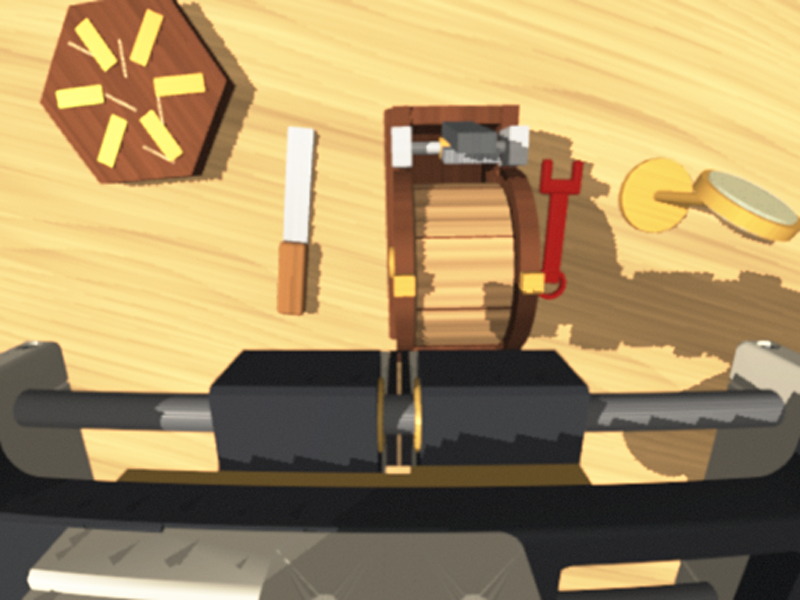

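The wrist view shows the pointers at (404,286) and (533,282) and the brake arm at (470,145). I'll refit using the pointers from all three cameras.

```bash
python3 - <<'E'
from h import *
import pickle
from scipy.optimize import least_squares
ci=pickle.load(open("ci1.pkl","rb"))
S=lambda u,v:(200+(u+.5)/5.5-.5,185+(v+.5)/5.5-.5)
D=lambda u,v:(230+(u-400+.5)/4.2-.5,155+(v+.5)/4.2-.5)
W=lambda u,v:((u+.5)*.64-.5,(v+.5)*.64-.5)
L,R=(0,.038,.157),(0,-.038,.157)
pt=[("scene",S(120,92),R),("scene",S(305,137),L),("side",D(569,32),L),("side",D(612,127),R),
("wrist",W(404,285),L),("wrist",W(533,281),R)]
def f(p,sel):
    c,s=np.cos(p[2]),np.sin(p[2]);o=[]
    for n,uv,P in sel: o+=list(proj(n,[p[0]+c*P[0]-s*P[1],p[1]+s*P[0]+c*P[1],P[2]],ci if n=="wrist" else None)[0]-uv)
    return o
for sel in(pt,pt[:2],pt[2:4],pt[4:]):
    q=least_squares(f,[.5,.14,.2],args=(sel,));print(q.x.round(4),np.degrees(q.x[2]).round(1),np.array(q.fun).round(1))
print([proj("wrist",[.505,.13,z],ci)[0] for z in(.15,.16)])
E
```

```text
[0.5085 0.1315 0.2939] 16.8 [-1.   0.1 -0.8  0.   0.1  0.   0.6  0.3 -0.2  0.2 -0.7  0.4]
[0.5072 0.133  0.2882] 16.5 [-0.1 -0.   0.1  0. ]
[0.5076 0.1319 0.28  ] 16.0 [-0.  -0.2  0.   0.2]
[0.5088 0.1311 0.2967] 17.0 [ 0.2 -0.  -0.2 -0. ]
[array([298.581799  , 183.28795294]), array([300.22877594, 185.90913585])]
```

jog_arm:
  deltas:
    - [[-1, 0.2, -4.35, 0, 0.028], [-1, 0, 0, -4, 0], [-1, 0, 0, -4, 0], [-1, 0, 0, -1.5, 0], [-1, 0, 0, 0, 0], [-1, 0, 0, 0, 0]]

```text
time_s: 2.78
tcp_pos: [0.4859, 0.1263, 0.173]
eef_rot: [-180.0, -0.1, 16.8]
contact_force: [0.1, -0.7, 0.4]
gripper_width: 0.0007
gripper_force: 0.0
```

jog_arm:
  deltas:
    - [[-1, 0, 0, -0.3, 0], [-1, 0, 0, -0.15, 0], [-1, 0, 0, 0, 0]]

```text
time_s: 3.15
tcp_pos: [0.4851, 0.1255, 0.1672]
eef_rot: [-180.0, -0.0, 16.8]
contact_force: [-0.0, -0.3, 0.6]
gripper_width: 0.0006
gripper_force: 0.0
```

jog_arm:
  deltas:
    - [[-1, 0, 0, -0.2, 0], [-1, 0, 0, -0.1, 0], [-1, 0, 0, 0, 0]]

```text
time_s: 3.52
tcp_pos: [0.485, 0.1255, 0.1639]
eef_rot: [180.0, 0.0, 16.8]
contact_force: [0.2, -0.4, -0.5]
gripper_width: 0.0002
gripper_force: 0.0
```

jog_arm:
  deltas:
    - [[-1, 0, 0, -0.1, 0], [-1, 0, 0, 0, 0]]

```text
time_s: 3.78
tcp_pos: [0.485, 0.1255, 0.163]
eef_rot: [180.0, 0.0, 16.8]
contact_force: [0.3, 0.5, -0.7]
gripper_width: 0.0006
gripper_force: 0.0
```

jog_arm:
  deltas:
    - [[-1, 0, 0, -0.1, 0], [-1, 0, 0, 0, 0]]

```text
time_s: 4.03
tcp_pos: [0.4851, 0.1256, 0.162]
eef_rot: [180.0, -0.0, 16.8]
contact_force: [0.1, -0.2, -0.4]
gripper_width: 0.0007
gripper_force: 0.1
```

jog_arm:
  deltas:
    - [[-1, 0, 0, -0.1, 0], [-1, 0, 0, 0, 0]]

```text
time_s: 4.28
tcp_pos: [0.4852, 0.1256, 0.1612]
eef_rot: [180.0, -0.0, 16.8]
contact_force: [0.2, -0.3, 3.2]
gripper_width: 0.0007
gripper_force: 1.3
```

jog_arm:
  deltas:
    - [[-1, 0.48, 0.14, 0.1, 0], [-1, 0.48, 0.14, 0.05, 0], [-1, 0.48, 0.14, 0.03, 0], [-1, 0.48, 0.14, 0, 0]]

```text
time_s: 4.78
tcp_pos: [0.5049, 0.1313, 0.163]
eef_rot: [180.0, -0.0, 16.8]
contact_force: [-1.6, -0.5, 5.0]
gripper_width: 0.0008
gripper_force: 2.4
```

jog_arm:
  deltas:
    - [[-1, 0.48, 0.14, 0, 0], [-1, 0.48, 0.14, 0, 0], [-1, 0.48, 0.14, 0, 0]]

```text
time_s: 5.15
tcp_pos: [0.5194, 0.1355, 0.1632]
eef_rot: [180.0, -0.0, 16.8]
contact_force: [-0.3, -0.2, 5.8]
gripper_width: 0.0006
gripper_force: 2.5
```

jog_arm:
  deltas:
    - [[-1, 0.48, 0.14, -0.04, 0], [-1, 0.48, 0.14, -0.08, 0], [-1, 0.48, 0.14, -0.1, 0], [-1, 0, 0, 1.0, 0]]

```text
time_s: 5.65
tcp_pos: [0.5325, 0.1393, 0.1696]
eef_rot: [180.0, 0.2, 16.8]
contact_force: [0.7, 0.8, -0.7]
gripper_width: 0.0002
gripper_force: 0.0
```

jog_arm:
  deltas:
    - [[-1, -4.8, -1.4, 0, 0], [-1, 0, 0, -0.6, 0], [-1, 0, 0, -0.1, 0], [-1, 0, 0, 0, 0]]

```text
time_s: 6.15
tcp_pos: [0.4854, 0.1257, 0.1638]
eef_rot: [180.0, 0.0, 16.8]
contact_force: [-0.5, -0.7, 2.2]
gripper_width: 0.0006
gripper_force: 1.3
```

```bash
python3 - <<'E'
from h import *
s=r.get_state();print(s["time_s"],s["tcp_pos"],s["contact_force"])
b=r.capture("side");w=r.capture("scene")
b=cv2.resize(b[135:233,215:335],None,fx=4,fy=4,interpolation=2)
a=cv2.resize(w[170:290,195:275],None,fx=4,fy=4,interpolation=2)
c=np.zeros((500,800,3),np.uint8);c[:a.shape[0],:a.shape[1]]=a;c[:b.shape[0],320:320+b.shape[1]]=b
cv2.imwrite("pics/c2.png",c)
E
```

```text
6.15 [0.48543817 0.12567406 0.16382386] [-0.54617002 -0.65136551  2.24017749]
```

View pics/c2.png

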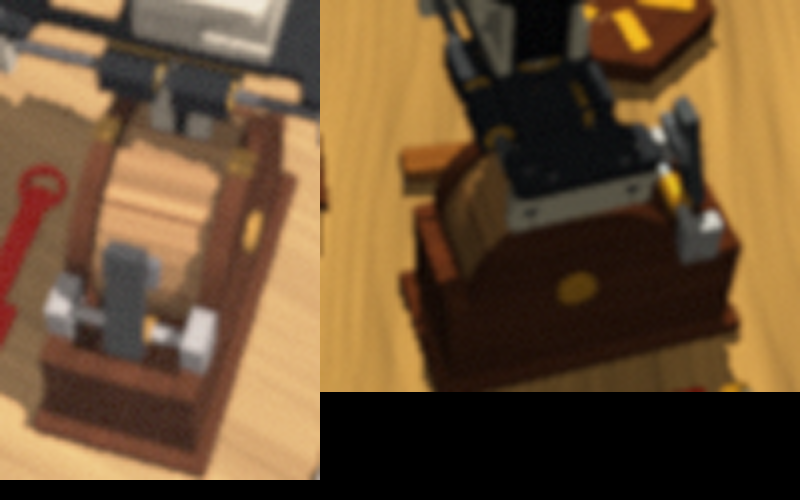

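No red seam is visible yet: the rim shows in the side crop at (480,220) and in the scene crop at (160,200). I keep stroking and check for red with code.

jog_arm:
  deltas:
    - [[-1, 0.48, 0.14, 0.06, 0], [-1, 0.48, 0.14, 0.05, 0], [-1, 0.48, 0.14, 0.03, 0]]

```text
time_s: 6.62
tcp_pos: [0.5003, 0.13, 0.1653]
eef_rot: [180.0, -0.0, 16.8]
contact_force: [-1.1, -0.9, 4.2]
gripper_width: 0.0004
gripper_force: 2.1
```

```bash
cat > seam.py <<'E'
from h import *
O=np.array([.508,.1318,.085]);t=.291;EX=np.array([np.cos(t),np.sin(t),0]);EY=np.array([-np.sin(t),np.cos(t),0]);EZ=np.array([0,0,1.])
def scan(n,lo=-75,hi=60,step=1.5):
    ci=r.camera_info(n);im=r.capture(n).astype(np.float32);out=[]
    for a in np.arange(lo,hi,step):
        A=np.radians(a);P=[O+.06*(np.sin(A)*EX+np.cos(A)*EZ)+y*EY for y in np.linspace(-.018,.018,9)]
        uv=proj(n,P,ci).astype(np.float32)
        c=cv2.remap(im,uv[:,:1].copy(),uv[:,1:].copy(),1).reshape(-1,3)
        out.append((a,np.median(c[:,2]/(c[:,1]+8)),np.median(c.sum(1)/3)))
    return np.array(out)
if __name__=="__main__":
    s=r.get_state();print(s["time_s"],s["tcp_pos"],s["contact_force"].round(1))
    for n in("side","scene"):
        o=scan(n);k=o[np.argsort(-o[:,1])[:5]];print(n,k.round(2).tolist(),"med",np.median(o[:,1]).round(2))
E
python3 seam.py
```

```text
6.625 [0.50026529 0.12998793 0.16528779] [-1.1 -0.9  4.2]
side [[-43.5, 1.27, 47.07], [-45.0, 1.27, 43.09], [-28.5, 1.27, 53.78], [-42.0, 1.27, 50.96], [-30.0, 1.27, 53.67]] med 0.92
scene [[48.0, 1.3, 131.75], [46.5, 1.29, 143.96], [18.0, 1.28, 159.49], [49.5, 1.28, 130.85], [33.0, 1.28, 146.29]] med 0.99
```

jog_arm:
  deltas:
    - [[-1, 0.48, 0.14, 0.02, 0], [-1, 0.48, 0.14, 0, 0], [-1, 0.48, 0.14, 0, 0]]

```text
time_s: 7.1
tcp_pos: [0.5143, 0.1341, 0.1654]
eef_rot: [180.0, -0.0, 16.8]
contact_force: [-1.3, -0.8, 5.8]
gripper_width: 0.0003
gripper_force: 2.7
```

jog_arm:
  deltas:
    - [[-1, 0.48, 0.14, 0, 0], [-1, 0.48, 0.14, -0.03, 0]]

```text
time_s: 7.35
tcp_pos: [0.524, 0.1369, 0.1651]
eef_rot: [180.0, -0.0, 16.8]
contact_force: [0.0, -0.7, 4.7]
gripper_width: 0.0005
gripper_force: 2.1
```

jog_arm:
  deltas:
    - [[-1, 0.48, 0.14, -0.08, 0], [-1, 0.48, 0.14, -0.1, 0], [-1, 0, 0, 1.0, 0], [-1, -4.8, -1.4, 0, 0], [-1, 0, 0, -0.7, 0], [-1, 0, 0, -0.2, 0], [-1, 0, 0, 0, 0]]

```text
time_s: 8.22
tcp_pos: [0.4855, 0.1257, 0.1644]
eef_rot: [180.0, 0.0, 16.8]
contact_force: [-2.5, -0.9, 3.7]
gripper_width: 0.0
gripper_force: 1.9
```

```bash
python3 seam.py
```

```text
8.225 [0.48553875 0.12574579 0.1644126 ] [-2.5 -0.9  3.7]
side [[-55.5, 1.27, 40.58], [-45.0, 1.26, 51.67], [-46.5, 1.26, 51.51], [-52.5, 1.26, 46.59], [-40.5, 1.26, 51.07]] med 0.64
scene [[37.5, 1.31, 150.17], [39.0, 1.31, 152.94], [36.0, 1.3, 154.22], [40.5, 1.29, 159.82], [34.5, 1.28, 156.29]] med 1.12
```

jog_arm:
  deltas:
    - [[-1, 0.48, 0.14, 0.08, 0], [-1, 0.48, 0.14, 0.05, 0], [-1, 0.48, 0.14, 0.0, 0]]

```text
time_s: 8.7
tcp_pos: [0.5004, 0.1301, 0.1658]
eef_rot: [180.0, -0.1, 16.8]
contact_force: [-0.8, -0.3, 6.3]
gripper_width: 0.0005
gripper_force: 2.7
```

jog_arm:
  deltas:
    - [[-1, 0.48, 0.14, 0, 0], [-1, 0.48, 0.14, 0, 0]]

```text
time_s: 8.95
tcp_pos: [0.51, 0.1328, 0.1658]
eef_rot: [180.0, -0.1, 16.8]
contact_force: [0.3, -0.2, 5.2]
gripper_width: 0.0004
gripper_force: 2.6
```

jog_arm:
  deltas:
    - [[-1, 0.48, 0.14, -0.03, 0], [-1, 0.48, 0.14, -0.04, 0]]

```text
time_s: 9.2
tcp_pos: [0.5198, 0.1357, 0.1652]
eef_rot: [180.0, -0.1, 16.8]
contact_force: [-0.4, -1.3, 5.9]
gripper_width: 0.0005
gripper_force: 3.0
```

```bash
python3 seam.py
```

```text
9.2 [0.51978634 0.13569818 0.16520329] [-0.4 -1.3  5.9]
side [[-69.0, 4.2, 44.58], [-67.5, 3.89, 48.19], [-70.5, 3.57, 42.72], [-66.0, 3.12, 52.3], [-72.0, 2.87, 41.55]] med 1.26
scene [[45.0, 1.28, 158.17], [43.5, 1.28, 160.98], [40.5, 1.28, 160.17], [46.5, 1.28, 155.1], [39.0, 1.28, 155.64]] med 1.0
```

jog_arm:
  deltas:
    - [[-1, 0.48, 0.14, -0.06, 0], [-1, 0.48, 0.14, -0.1, 0], [-1, 0.3, 0.09, -0.08, 0], [-1, 0, 0, 1.0, 0], [-1, -4.8, -1.4, 0, 0], [-1, 0, 0, -0.8, 0], [-1, 0, 0, -0.1, 0], [-1, 0, 0, 0, 0]]

```text
time_s: 10.3
tcp_pos: [0.4838, 0.1253, 0.1635]
eef_rot: [180.0, 0.0, 16.8]
contact_force: [-0.7, -0.2, 1.0]
gripper_width: -0.0
gripper_force: 0.6
```

```bash
python3 seam.py
```

```text
10.3 [0.48376807 0.12527559 0.16346365] [-0.7 -0.2  1. ]
side [[-52.5, 4.07, 36.27], [-54.0, 3.55, 36.72], [-51.0, 3.33, 38.62], [-55.5, 2.54, 38.66], [-49.5, 2.29, 42.32]] med 0.68
scene [[40.5, 1.31, 136.73], [39.0, 1.3, 139.18], [42.0, 1.3, 143.15], [43.5, 1.29, 151.16], [45.0, 1.29, 155.37]] med 1.14
```

jog_arm:
  deltas:
    - [[-1, 0, 0, -0.08, 0], [-1, 0.48, 0.14, 0.1, 0], [-1, 0.48, 0.14, 0.03, 0], [-1, 0.48, 0.14, 0.0, 0]]

```text
time_s: 10.9
tcp_pos: [0.4986, 0.1295, 0.1643]
eef_rot: [180.0, -0.1, 16.8]
contact_force: [-0.1, -1.0, 3.9]
gripper_width: 0.0004
gripper_force: 2.8
```

jog_arm:
  deltas:
    - [[-1, 0.48, 0.14, -0.03, 0], [-1, 0.48, 0.14, -0.03, 0]]

```text
time_s: 11.15
tcp_pos: [0.5085, 0.1325, 0.1639]
eef_rot: [180.0, -0.1, 16.8]
contact_force: [-0.3, 0.9, 6.2]
gripper_width: 0.0003
gripper_force: 3.1
```

```bash
python3 seam.py
```

```text
11.15 [0.5085118  0.13248075 0.16390742] [-0.3  0.9  6.2]
side [[-28.5, 5.72, 36.94], [-27.0, 4.45, 38.51], [-30.0, 3.39, 39.89], [-25.5, 2.77, 43.65], [-31.5, 2.08, 44.02]] med 1.01
scene [[45.0, 1.28, 157.75], [43.5, 1.28, 160.68], [48.0, 1.28, 157.71], [46.5, 1.28, 158.13], [49.5, 1.28, 153.66]] med 0.96
```

jog_arm:
  deltas:
    - [[-1, 0.48, 0.14, -0.02, 0], [-1, 0.48, 0.14, -0.04, 0], [-1, 0.48, 0.14, -0.06, 0]]

```text
time_s: 11.62
tcp_pos: [0.5231, 0.1367, 0.1628]
eef_rot: [180.0, -0.1, 16.8]
contact_force: [1.0, 0.7, 6.5]
gripper_width: 0.0004
gripper_force: 3.2
```

jog_arm:
  deltas:
    - [[-1, 0.38, 0.11, -0.07, 0], [-1, 0, 0, 0, 0]]

```text
time_s: 11.88
tcp_pos: [0.5274, 0.138, 0.1622]
eef_rot: [180.0, -0.2, 16.8]
contact_force: [2.4, -0.6, 6.4]
gripper_width: 0.0003
gripper_force: 3.1
```

```bash
python3 seam.py
```

```text
11.875 [0.52737093 0.13801663 0.16219712] [ 2.4 -0.6  6.4]
side [[-9.0, 5.66, 37.36], [-7.5, 4.59, 39.2], [-10.5, 3.56, 40.21], [-6.0, 2.72, 44.15], [-12.0, 2.11, 43.96]] med 1.26
scene [[43.5, 1.27, 133.35], [48.0, 1.27, 159.23], [46.5, 1.26, 161.25], [49.5, 1.26, 152.69], [45.0, 1.26, 153.25]] med 1.03
```

jog_arm:
  deltas:
    - [[-1, 0.38, 0.11, -0.1, 0], [-1, 0.29, 0.09, -0.08, 0], [-1, 0, 0, 0, 0], [-1, 0, 0, 2, 0], [-1, -4.5, -1.3, 4, 0], [-1, -3.5, -1.1, 4, 0], [-1, 0, 0, 0, 0], [-1, 0, 0, 0, 0]]

```text
time_s: 12.98
tcp_pos: [0.4522, 0.1156, 0.2594]
eef_rot: [-180.0, -0.0, 16.8]
contact_force: [-0.8, 0.5, -0.6]
gripper_width: 0.0004
gripper_force: 0.0
```

```bash
python3 - <<'E'
from seam import *
import pickle
s=r.get_state();print(s["time_s"],s["tcp_pos"],s["contact_force"].round(1))
for n in("side","scene","wrist"):
    o=scan(n,-25,25,.5);w=np.clip(o[:,1]-2,0,None);print(n,(w@o[:,0]/w.sum()).round(2),o[:,1].max())
ci=r.camera_info("wrist");pickle.dump(ci,open("ci2.pkl","wb"));a=r.capture("wrist");cv2.imwrite("pics/w2r.png",a)
u,v=proj("wrist",[.508,.1318,.15],ci)[0];print(u,v)
u=int(np.clip(u,80,432));v=int(np.clip(v,60,324));print(u-80,v-60)
cv2.imwrite("pics/w2.png",cv2.resize(a[v-60:v+60,u-80:u+80],None,fx=5,fy=5,interpolation=2))
E
```

```text
12.975 [0.45221134 0.11555634 0.25936537] [-0.8  0.5 -0.6]
side -1.42 4.088927268981934
scene -0.1 2.8662233352661133
wrist -0.29 6.384917736053467
253.56754482119243 133.15565575646684
173 73
```

View pics/w2.png

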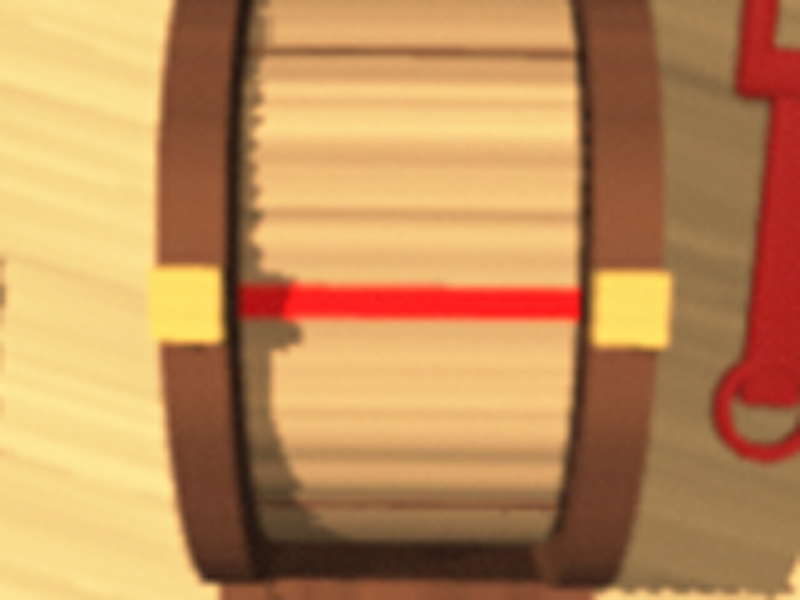

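The seam (v≈302 at mid-rim) lies nearly between the pointers at (187,305) and (632,308). I check the parallax between the two heights.

```bash
python3 - <<'E'
from seam import *
import pickle
ci=pickle.load(open("ci2.pkl","rb"));ci3=ci
M=lambda P:(proj("wrist",P,ci)[0]-[173,73])*5+2
for z in(.159,.157):
  pl,pr=M(O+.038*EY+[0,0,z-.085]),M(O-.038*EY+[0,0,z-.085]);print("pointers",pl,pr)
for d in(-4,-2,0,2):
  A=np.radians(d);print(d,M(O+.06*(np.sin(A)*EX+np.cos(A)*EZ)))
# brake face edges check: press point predicted at b=0,.06,.12
print([proj("wrist",O+EX*.081+[0,0,.011]+.068*(-np.sin(a)*EX+np.cos(a)*EZ)+.017*(np.cos(a)*EX+np.sin(a)*EZ),ci)[0].round(1) for a in(.087,.147,.207)])
a=cv2.imread("pics/w2r.png")[20:100,195:315];cv2.imwrite("pics/w2b.png",cv2.resize(a,None,fx=6,fy=6,interpolation=2))
E
```

```text
pointers [180.00383982 306.5285923 ] [629.2009427  307.21584169]
pointers [181.89355105 305.71262553] [627.42659158 306.39477496]
-4 [404.96547891 324.53510595]
-2 [404.96758819 312.77375185]
0 [404.97170618 300.91484659]
2 [404.97783903 288.98277311]
[array([253.5,  11.2]), array([253.5,  16.9]), array([253.5,  22.8])]
```

View pics/w2b.png

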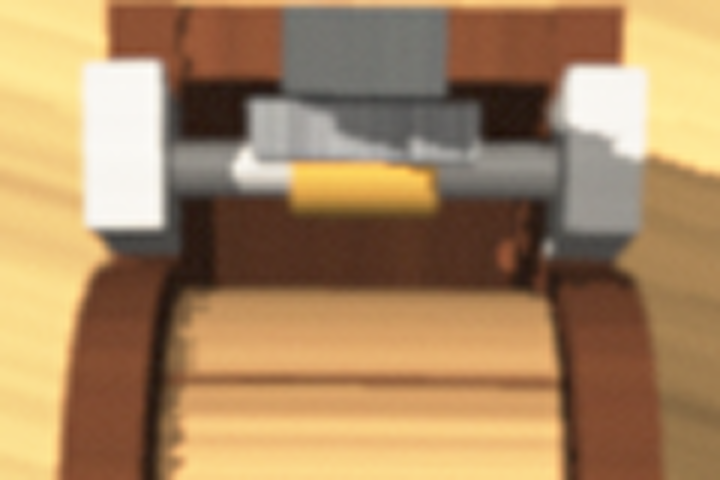

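Seam error is about 0.3°, so the wheel is set and at rest. The brake arm shows at crop (365,50), centred on the stand's mid-plane. I'll go over it and come down on its outer side.

jog_arm:
  deltas:
    - [[-1, 4.14, 1.24, 0, 0], [-1, 4.14, 1.24, 0, 0], [-1, 4.14, 1.24, 0, 0], [-1, 4.14, 1.24, 0, 0], [-1, 0, 0, 0, 0], [-1, 0, 0, -4, 0], [-1, 0, 0, -3.5, 0], [-1, 0, 0, 0, 0]]

```text
time_s: 14.18
tcp_pos: [0.6157, 0.1639, 0.1811]
eef_rot: [179.9, 0.4, 16.8]
contact_force: [-0.8, -0.3, 1.0]
gripper_width: 0.0004
gripper_force: 0.0
```

jog_arm:
  deltas:
    - [[-1, -0.48, -0.14, 0, 0], [-1, -0.48, -0.14, 0, 0], [-1, 0, 0, 0, 0]]

```text
time_s: 14.55
tcp_pos: [0.6082, 0.1623, 0.1861]
eef_rot: [-180.0, -0.1, 16.8]
contact_force: [-0.2, 0.3, 0.6]
gripper_width: 0.0004
gripper_force: 0.0
```

jog_arm:
  deltas:
    - [[-1, -0.38, -0.11, 0, 0], [-1, -0.38, -0.11, 0, 0], [-1, 0, 0, 0, 0]]

```text
time_s: 14.92
tcp_pos: [0.6003, 0.1599, 0.1847]
eef_rot: [-180.0, -0.0, 16.8]
contact_force: [1.1, 0.3, 0.3]
gripper_width: 0.0004
gripper_force: 0.0
```

jog_arm:
  deltas:
    - [[-1, -0.38, -0.11, 0, 0], [-1, -0.38, -0.11, 0, 0]]

```text
time_s: 15.18
tcp_pos: [0.5936, 0.158, 0.1847]
eef_rot: [-180.0, -0.1, 16.8]
contact_force: [2.8, 1.3, -0.7]
gripper_width: 0.0005
gripper_force: 1.6
```

jog_arm:
  deltas:
    - [[-1, -0.38, -0.11, 0, 0], [-1, -0.38, -0.11, -0.03, 0], [-1, -0.38, -0.11, -0.05, 0], [-1, -0.38, -0.11, -0.07, 0]]

```text
time_s: 15.68
tcp_pos: [0.5777, 0.1534, 0.1832]
eef_rot: [-180.0, -0.0, 16.8]
contact_force: [2.9, 0.3, -0.4]
gripper_width: 0.0003
gripper_force: 1.6
```

jog_arm:
  deltas:
    - [[-1, -0.38, -0.11, -0.13, 0], [-1, -0.38, -0.11, -0.13, 0], [-1, -0.38, -0.11, -0.15, 0]]

```text
time_s: 16.05
tcp_pos: [0.5662, 0.15, 0.179]
eef_rot: [-180.0, -0.0, 16.8]
contact_force: [3.2, 0.8, 0.2]
gripper_width: 0.0003
gripper_force: 1.5
```

jog_arm:
  deltas:
    - [[-1, -0.25, -0.07, -0.14, 0], [-1, -0.25, -0.07, -0.14, 0], [-1, 0, 0, 0, 0]]

```text
time_s: 16.42
tcp_pos: [0.561, 0.1485, 0.176]
eef_rot: [180.0, 0.0, 16.8]
contact_force: [1.2, 1.1, 0.7]
gripper_width: 0.0007
gripper_force: 1.0
```

jog_arm:
  deltas:
    - [[-1, -0.18, -0.05, -0.11, 0], [-1, 0, 0, 0, 0]]

```text
time_s: 16.68
tcp_pos: [0.5594, 0.148, 0.175]
eef_rot: [180.0, 0.0, 16.8]
contact_force: [1.4, 0.2, 1.8]
gripper_width: 0.0008
gripper_force: 1.3
```

jog_arm:
  deltas:
    - [[-1, -0.12, -0.03, -0.08, 0], [-1, 0, 0, 0, 0]]

```text
time_s: 16.92
tcp_pos: [0.5583, 0.1478, 0.1742]
eef_rot: [180.0, 0.0, 16.8]
contact_force: [2.0, 0.1, 2.4]
gripper_width: 0.0005
gripper_force: 1.5
```

jog_arm:
  deltas:
    - [[-1, -0.1, -0.03, -0.08, 0], [-1, 0, 0, 0, 0]]

```text
time_s: 17.18
tcp_pos: [0.5572, 0.1475, 0.1734]
eef_rot: [180.0, 0.0, 16.8]
contact_force: [1.9, 1.5, 2.6]
gripper_width: 0.0005
gripper_force: 1.5
```

jog_arm:
  deltas:
    - [[-1, -0.1, -0.03, -0.08, 0], [-1, 0, 0, 0, 0]]

```text
time_s: 17.42
tcp_pos: [0.5563, 0.1472, 0.1727]
eef_rot: [180.0, 0.0, 16.8]
contact_force: [0.3, 0.2, 3.8]
gripper_width: 0.0003
gripper_force: 1.8
```

jog_arm:
  deltas:
    - [[-1, -0.1, -0.03, -0.1, 0], [-1, 0, 0, 0, 0]]

```text
time_s: 17.68
tcp_pos: [0.5558, 0.1471, 0.1722]
eef_rot: [180.0, -0.1, 16.8]
contact_force: [1.4, 0.8, 6.5]
gripper_width: 0.0003
gripper_force: 2.9
```

jog_arm:
  deltas:
    - [[-1, -0.07, -0.02, -0.07, 0], [-1, 0, 0, 0, 0]]

```text
time_s: 17.92
tcp_pos: [0.5556, 0.147, 0.172]
eef_rot: [180.0, -0.1, 16.8]
contact_force: [1.7, 1.1, 7.3]
gripper_width: 0.0005
gripper_force: 3.6
```

jog_arm:
  deltas:
    - [[-1, -0.08, -0.02, -0.08, 0], [-1, 0, 0, 0, 0]]

```text
time_s: 18.18
tcp_pos: [0.5552, 0.1469, 0.1717]
eef_rot: [180.0, -0.2, 16.8]
contact_force: [2.3, 0.4, 9.2]
gripper_width: 0.0004
gripper_force: 4.5
```

jog_arm:
  deltas:
    - [[-1, 0.19, 0.06, 0.2, 0], [-1, 0.38, 0.11, 0.4, 0], [-1, 1, 0.3, 2, 0], [-1, 0, 0, 6, 0], [-1, -5, -1.5, 3, 0], [-1, -5.5, -1.6, 0, 0], [-1, -1.0, -0.3, 0, 0], [-1, 0, 0, 0, 0]]

```text
time_s: 19.18
tcp_pos: [0.4541, 0.1172, 0.2864]
eef_rot: [-180.0, -0.0, 16.8]
contact_force: [0.7, 0.9, -0.5]
gripper_width: 0.0005
gripper_force: 0.0
```

```bash
python3 - <<'E'
from seam import *
s=r.get_state();print(s["time_s"],s["tcp_pos"],s["contact_force"].round(1))
for n in("side","scene","wrist"):
    o=scan(n,-25,25,.5);w=np.clip(o[:,1]-2,0,None);print(n,(w@o[:,0]/max(w.sum(),1e-6)).round(2),o[:,1].max())
a=r.capture("wrist");u,v=proj("wrist",O+[0,0,.065]+.03*EX)[0];print(u,v)
u=int(np.clip(u,80,432));v=int(np.clip(v,60,324));print(u-80,v-60)
cv2.imwrite("pics/w3.png",cv2.resize(a[v-60:v+60,u-80:u+80],None,fx=5,fy=5,interpolation=2))
P=lambda Q:((proj("wrist",Q)[0]-[u-80,v-60])*5+2).round()
print(P(O+.06*EZ),P(O+.038*EY+.074*EZ),P(O-.038*EY+.074*EZ))
E
```

```text
19.175 [0.4541098  0.11718069 0.28640417] [ 0.7  0.9 -0.5]
side -2.34 4.052797794342041
scene -0.14 2.894869565963745
wrist -0.85 6.632016181945801
255.09112107460342 103.18112513613204
175 43
[402. 461.] [201. 466.] [603. 467.]
```

View pics/w3.png

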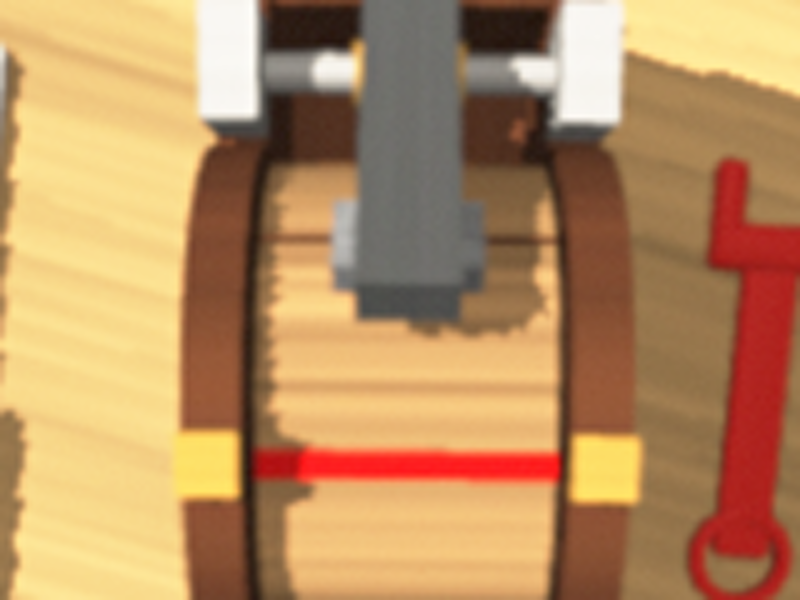

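The brake pad lies on the rim at about (410,240). The seam at v≈465 is level with the pointers at (207,465) and (605,468), within about 1°. The hand is clear, so I hand in.

```bash
python3 -c "
from plant import r
print(r.close_job())"
```

```text
the job is handed in; nothing more can be done
None
```

I stroked the red seam round to the top, within about 1° of the brass pointers, then swung the brake down until its pad bore on the rim and withdrew the hand; the job was handed in at about 19 s, with the highest force reading about 6.5 N on the wheel and 9 N on the brake.

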